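# Change over a job kit from one rail to the other, keeping its order

### The job

The four things for the next job stand on the full rail in the order in which they will be used, counted from the brass pin at its end. Move them to the empty rail, one in the middle of each rubber pad and in the same order counted from that rail's own pin: what stands next to the pin now must stand next to the other pin, and so on along the row. Leave all four standing on their feet (the ring lying flat), released and still.

Things in the scene. Friction and masses are not known exactly. Their poses are not given: they have to be found in the camera images.
- rotor_mid (a point): The rotor: light grey turned work piece, flange 54 mm across and 8 mm thick at the foot, above it a waist (20 mm), a hub 26 mm across from 17 to 24 mm up, a collar 16 mm across from 24 to 40 mm up and two small prongs to 54 mm. Grasp hub or collar. About 0.11 kg. Point: on its axis, 27 mm above its foot; z is its axis, up.
- ring_mid (a point): The ring gauge: flat light grey ring, 55 mm outside, 16 mm high, with a small hole; about 0.18 kg. It overhangs the rail's long edges by 6 mm, so fingers closing across the rail can take it by its outside. Point: its centre, 8 mm above its foot; z is its axis, up.
- stamp_mid (a point): The stamp: small upright red-brown wooden hand stamp, 25 mm across, 60 mm high, round, with a knob at the top and a narrower waist (it grips as if 24 mm wide all the way); about 0.06 kg. Point: on its axis, 30 mm above its foot; z is its axis, up.
- arbor_mid (a point): The press arbor: plain stepped steel cylinder, 38 mm across for the lower 36 mm, then 22 mm across up to 60 mm; about 0.25 kg. Point: on its axis, 30 mm above its foot; z is its axis, up.
- full_rail: The full rail, with the four things at the start: aluminium, fixed, 42 mm wide (x), 272 long (y), top 25 mm above the bench. Its 4 places are black rubber pads 40 x 50 mm, pad tops 27 mm above the bench, centres at own x = 0, y = +96, +32, -32, -96 mm. Origin: under the middle of the row at bench height. Upright brass pin (12 mm thick, 18 mm high) at y = +135: the place at y = +96 is next to the pin.
- empty_rail: The empty rail: aluminium, fixed, 42 mm wide (x), 272 long (y), top 25 mm above the bench. Its 4 places are black rubber pads 40 x 50 mm, pad tops 27 mm above the bench, centres at own x = 0, y = +96, +32, -32, -96 mm. Origin: under the middle of the row at bench height. Upright brass pin (12 mm thick, 18 mm high) at y = -135: the place at y = -96 is next to the pin.
- pad_rotor: black rubber pad, 40 x 50 x 2 mm, fixed on the full rail, on which the rotor stands at the start (it marks where in the row that thing came from; all four pads look alike). Origin: centre of its underside, 25 mm above the bench.
- pad_ring: black rubber pad, 40 x 50 x 2 mm, fixed on the full rail, on which the ring gauge stands at the start (it marks where in the row that thing came from; all four pads look alike). Origin: centre of its underside, 25 mm above the bench.
- pad_stamp: black rubber pad, 40 x 50 x 2 mm, fixed on the full rail, on which the stamp stands at the start (it marks where in the row that thing came from; all four pads look alike). Origin: centre of its underside, 25 mm above the bench.
- pad_arbor: black rubber pad, 40 x 50 x 2 mm, fixed on the full rail, on which the press arbor stands at the start (it marks where in the row that thing came from; all four pads look alike). Origin: centre of its underside, 25 mm above the bench.

How it is judged:
At the end, for the whole second after the job is handed in: Each thing stands on the empty rail at the place with the same number, counted from the pin, as its starting pad has on the full rail; within 13 mm of the pad centre along and across, foot at pad height (6 mm), tilted under 0.12 rad, at rest (((y of pad_rotor in the frame of full_rail between 0.076 and 0.116 m and y of rotor_mid in the frame of empty_rail between -0.109 and -0.083 m) or (y of pad_rotor in the frame of full_rail between 0.012 and 0.052 m and y of rotor_mid in the frame of empty_rail between -0.045 and -0.019 m) or (y of pad_rotor in the frame of full_rail between -0.052 and -0.012 m and y of rotor_mid in the frame of empty_rail between 0.019 and 0.045 m) or (y of pad_rotor in the frame of full_rail between -0.116 and -0.076 m and y of rotor_mid in the frame of empty_rail between 0.083 and 0.109 m)) and x of rotor_mid in the frame of empty_rail between -0.013 and 0.013 m and z of rotor_mid in the frame of empty_rail between 0.048 and 0.06 m and angle between each of rotor_mid, ring_mid, stamp_mid, arbor_mid's own z axis and vertical below 0.12 rad and linear speed of each of rotor, ring, stamp, arbor below 0.02 m/s and angular speed of each of rotor, ring, stamp, arbor below 0.2 rad/s and ((y of pad_ring in the frame of full_rail between 0.076 and 0.116 m and y of ring_mid in the frame of empty_rail between -0.109 and -0.083 m) or (y of pad_ring in the frame of full_rail between 0.012 and 0.052 m and y of ring_mid in the frame of empty_rail between -0.045 and -0.019 m) or (y of pad_ring in the frame of full_rail between -0.052 and -0.012 m and y of ring_mid in the frame of empty_rail between 0.019 and 0.045 m) or (y of pad_ring in the frame of full_rail between -0.116 and -0.076 m and y of ring_mid in the frame of empty_rail between 0.083 and 0.109 m)) and x of ring_mid in the frame of empty_rail between -0.013 and 0.013 m and z of ring_mid in the frame of empty_rail between 0.029 and 0.041 m and ((y of pad_stamp in the frame of full_rail between 0.076 and 0.116 m and y of stamp_mid in the frame of empty_rail between -0.109 and -0.083 m) or (y of pad_stamp in the frame of full_rail between 0.012 and 0.052 m and y of stamp_mid in the frame of empty_rail between -0.045 and -0.019 m) or (y of pad_stamp in the frame of full_rail between -0.052 and -0.012 m and y of stamp_mid in the frame of empty_rail between 0.019 and 0.045 m) or (y of pad_stamp in the frame of full_rail between -0.116 and -0.076 m and y of stamp_mid in the frame of empty_rail between 0.083 and 0.109 m)) and x of stamp_mid in the frame of empty_rail between -0.013 and 0.013 m and z of stamp_mid in the frame of empty_rail between 0.051 and 0.063 m and ((y of pad_arbor in the frame of full_rail between 0.076 and 0.116 m and y of arbor_mid in the frame of empty_rail between -0.109 and -0.083 m) or (y of pad_arbor in the frame of full_rail between 0.012 and 0.052 m and y of arbor_mid in the frame of empty_rail between -0.045 and -0.019 m) or (y of pad_arbor in the frame of full_rail between -0.052 and -0.012 m and y of arbor_mid in the frame of empty_rail between 0.019 and 0.045 m) or (y of pad_arbor in the frame of full_rail between -0.116 and -0.076 m and y of arbor_mid in the frame of empty_rail between 0.083 and 0.109 m)) and x of arbor_mid in the frame of empty_rail between -0.013 and 0.013 m and z of arbor_mid in the frame of empty_rail between 0.051 and 0.063 m); the robot touches nothing.
It also fails if it takes over 106 s, if anything falls off the work surface, if the arm or the gripper's body presses on something with over 40 N, if the wrist force passes 120 N, or if a joint passes its speed limit or range.

### The arm

A 6-joint arm with a two-finger parallel gripper is mounted at the origin on a cart in front of the work surface, level with it; the furniture and walls round the work are solid. World frame = base frame: x ahead of the robot, y to its left, z up, the work surface at z = 0. Lengths are in m, angles in rad, forces in N, time in s.
With the tool pointing down it reaches from about 0.275 to 0.85 m from the base axis. Payload 19 kg.
Tool frame: the origin (TCP) lies at the very end of the fingers, on their centre line; the grasp point (between the pads) lies 19 mm behind it; z points along the fingers, y is the line along which they close (so a half turn about z gives the same grasp; the last joint's range is limited). The gripper opens to 85 mm and grips with 20 to 120 N. Pads are 22 mm wide; open, the fingers measure 114 mm over their backs; the gripper's body (76 mm by 85 mm) begins 54 mm behind the grasp point. The pads swing forward as they close: fully open they stand 13 mm farther back than shut.
Start: joints at [1.039, 0.15, 1.437, -0, 1.554, -0.134], TCP at [0.223, 0.53, 0.2] pointing down, gripper open.
Joint ranges: [-2.8, 2.8], [-0.68, 2.1], [0.12, 2.68], [-1.39, 4.53], [0.16, 2.79], [-2.81, 2.81]. Speed limits (rad/s): [1.89, 1.89, 2.22, 3.01, 3.01, 3.01].

### API

Orientations are given as a unit quaternion [w, x, y, z].
In Python, from plant import monitor, optics, ticket gives the robot as it stands.
- The arm moves only by the shell command python3 -m inch 'ROWS' [FORCE]. ROWS is JSON, a list of rows, each a list of 7 numbers: the shift along the tool's x, y, z in cm, then the turn, a rotation vector about the tool's x, y, z in degrees, then the finger opening in cm, from 0 to 8.54. A call has 1 to 8 rows; each row is the pose to reach, as a shift and turn from the pose commanded when the call began, along the tool's axes at that moment; what a row does not reach only later rows make up. A row lasts 1/10 s, in which the tool goes at most 50 mm and 8.59 degrees, less where a joint would pass 70% of its speed; a pose out of reach is approached as far as the arm can. A call with a gripper value outside its range is refused whole. The fingers move at their own pace and stop on an object; FORCE is the grip in N (left out, the last holds). Time passes only in rows, so rows that repeat a pose let the fingers close. It gives the time, the measured TCP pose, the force, the opening and the grip force at its end, in the units of the state.
- monitor.read_state(): the state, without advancing time (a new reading comes with each control period).
- optics.capture(name): name is "scene" or "top" or "wrist"; returns a dict with "frame" (384x512x3 uint8, red, green, blue), "depth" (384x512 float32, m along the optical axis (not along the pixel's ray), 0 where there is no reading), "K" (3x3 intrinsics, pixels), "camera_from_world" (4x4, takes a point from world to camera coordinates); the wrist camera has in their place "mount" (4x4, takes a point from camera to tool coordinates, whose origin is the TCP and whose axes are the flange's). Camera axes: x right, y down, z forward; pixel columns grow to the right and rows downward; lengths in m; the calibration is good to about 2 mm. A picture is of the moment at which its call begins: read the wrist's pose just before it.
- ticket.hand_in(): hands the job in; it is judged then, once.
The state is a dict: "time_s": time; "joint_pos": joint angles; "qvel": joint speeds; "joint_efforts": joint torques, N m; "tcp_pos": TCP position; "orientation": TCP orientation; "wrist_force": force on the tool from outside, world axes, zero at the start; "moment": the same for the moment, N m; "grip_width": opening from 0.0 (shut) to 1.0 (fully open); "grip_force": force on a finger pad.
Only numpy, scipy, OpenCV 4.12 (cv2) and the standard library are available. Lean on these libraries where they do the work, as an engineer would, in place of code of your own. Each camera call takes 0.05 s, during which the arm holds its last target. There are 200 camera calls.

## Working session

There is one attempt and no reset: what is moved stays moved. The work goes in short steps, Python scripts to look and compute and a shell command to move; the robot and the scene stay as the last step left them, time stands still between calls to the robot, and variables do not carry over. Pictures are saved under pics/ and viewed, at most 14 in all, crops included, and the job is handed in when it is done.

```bash
mkdir -p pics; ls; python3 - <<'E'
from plant import monitor, optics
import cv2,numpy as np
print(monitor.read_state())
for n in("scene","top"):
    c=optics.capture(n); cv2.imwrite(f"pics/{n}0.png",c["frame"][:,:,::-1]); np.savez(f"{n}0.npz",**c)
    print(n,c["K"],c["camera_from_world"])
E
```

```text
pics
{'time_s': 0.0, 'joint_pos': array([ 1.03898818e+00,  1.50982037e-01,  1.43799128e+00, -3.81545667e-05,
        1.55380100e+00, -1.34001901e-01]), 'qvel': array([ 0.0009797 ,  0.00024818, -0.00042768, -0.00113128,  0.000301  ,
       -0.00011178]), 'joint_efforts': array([ 1.15243324e-04, -7.13065338e+01, -5.70871782e+01, -3.17679151e-04,
        9.23581043e-03, -2.82349606e-05]), 'tcp_pos': array([0.22264628, 0.52985089, 0.19949753]), 'orientation': array([-1.75049910e-04,  1.97593835e-01,  9.80283799e-01, -5.64624121e-04]), 'wrist_force': array([-0.16619407,  0.11031543,  0.72874724]), 'moment': array([ 0.0077564 , -0.05051447,  0.00326349]), 'grip_force': 0.0, 'grip_width': 0.9999619733096372}
scene [[356.06220863   0.         255.84427062]
 [  0.         356.06220863 189.27885734]
 [  0.           0.           1.        ]] [[ 0.60437166 -0.79666218  0.00801719 -0.25546833]
 [-0.44980488 -0.34950656 -0.82190069  0.26081419]
 [ 0.65757925  0.49312731 -0.56957439  0.72027515]
 [ 0.          0.          0.          1.        ]]
top [[352.84276063   0.         250.03757065]
 [  0.         352.84276063 192.57434475]
 [  0.           0.           1.        ]] [[-0.01903384 -0.99980932  0.00436267  0.00301248]
 [-0.99356608  0.01842739 -0.11174469  0.43470492]
 [ 0.11164299 -0.00646153 -0.99372737  1.02710782]
 [ 0.          0.          0.          1.        ]]
```

View pics/scene0.png

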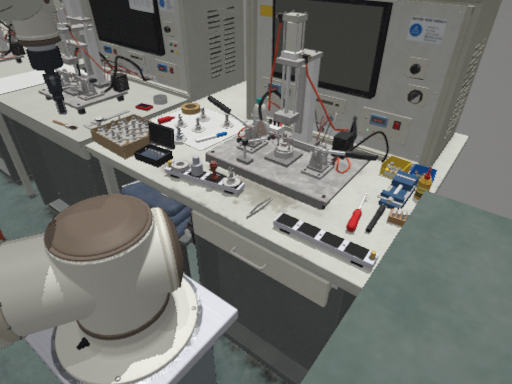

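View pics/top0.png

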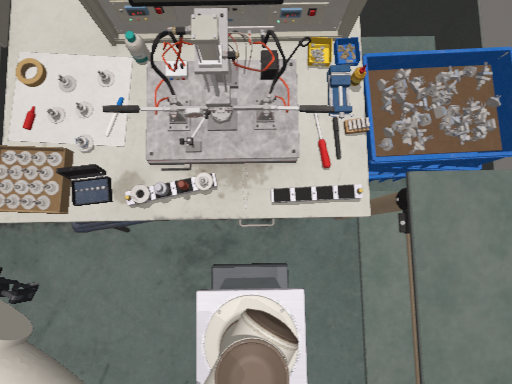

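Scene: full rail at scene (165–243, 160–190), empty rail at (275–375, 215–265) with its pin on the right. In the top view the full rail is at (125–217, 172–205) and the empty one at (272–362, 183–203). I'll zoom in on both rails.

```bash
cat > h.py <<'E'
import numpy as np,cv2
from plant import monitor,optics
def ray(K,T,uv,z):
    """pixel -> world point on plane z; T camera_from_world"""
    R,t=T[:3,:3],T[:3,3]; o=-R.T@t; d=R.T@np.linalg.inv(K)@[uv[0],uv[1],1.]
    return o+d*(z-o[2])/d[2]
def proj(K,T,p):
    q=K@(T[:3,:3]@np.asarray(p)+T[:3,3]); return q[:2]/q[2]
def load(n): 
    d=np.load(n); return d["frame"],d["depth"],d["K"],d["camera_from_world"]
E
python3 - <<'E'
from h import *
f,_,K,T=load("top0.npz")
a=cv2.resize(f[160:220,115:235],None,fx=6,fy=6,interpolation=cv2.INTER_CUBIC)
b=cv2.resize(f[170:215,255:375],None,fx=6,fy=6,interpolation=cv2.INTER_CUBIC)
cv2.imwrite("pics/c1.png",np.vstack([a,b])[:600,:,::-1])
f,_,K,T=load("scene0.npz")
a=cv2.resize(f[145:205,155:255],None,fx=7,fy=5,interpolation=cv2.INTER_CUBIC)
b=cv2.resize(f[205:275,265:385],(700,300),interpolation=cv2.INTER_CUBIC)
cv2.imwrite("pics/c2.png",np.vstack([a,b])[:600,:,::-1])
E
```

```text
(no output)
```

View pics/c1.png

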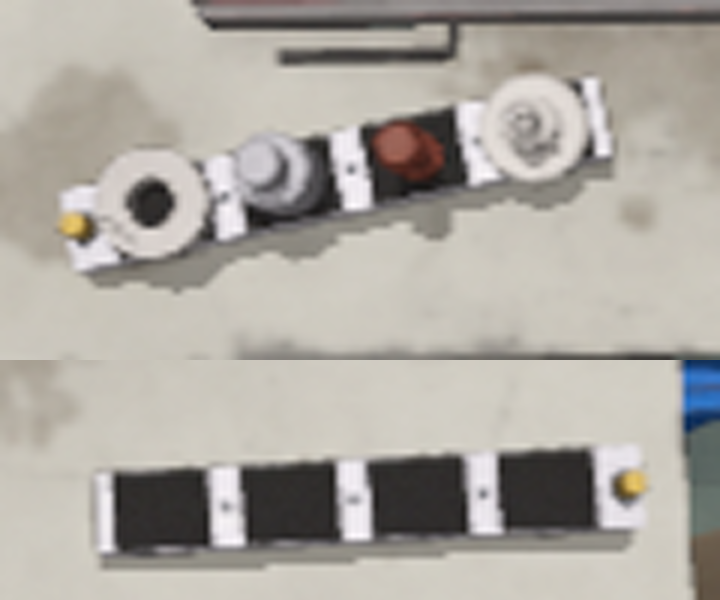

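View pics/c2.png

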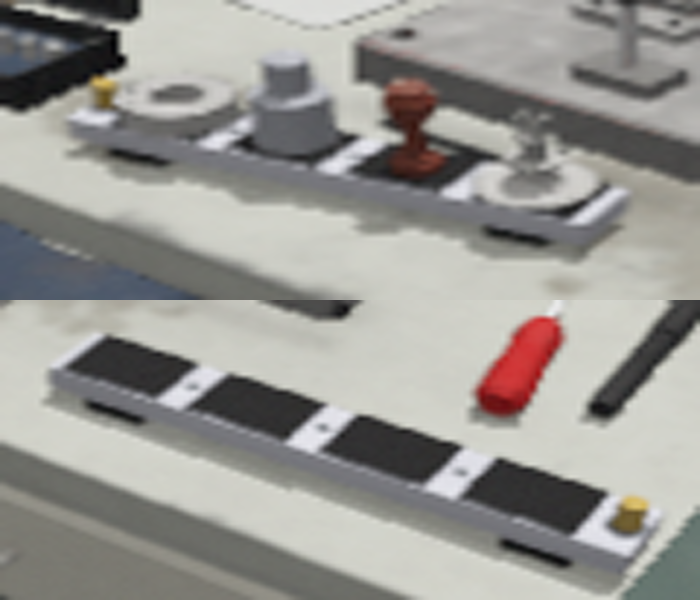

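From the full rail's pin the order is ring, arbor, stamp, rotor. The empty rail's pin is at the right, low world y. The three dots between the pads (rail y = +64, 0, -64) fix each rail's pose.

```bash
cat >> h.py <<'E'
def rail(P): # P: points at y=+64,0,-64 -> origin, angle of rail x axis
    P=np.array(P)[:,:2]; ey=P[0]-P[2]; return P.mean(0),np.arctan2(-ey[0],ey[1]),np.linalg.norm(ey)
E
python3 - <<'E'
from h import *
f,d,K,T=load("top0.npz"); g,_,K2,T2=load("scene0.npz")
px=lambda c,v0,u0:((c[0]+.5)/6-.5+u0,(c[1]+.5)/6-.5+v0)
for nm,pts,v0,u0 in(("full",[(224,198),(350,169),(477,141)],160,115),("empty",[(225,147),(353,139),(483,133)],170,255)):
    W=[ray(K,T,px(c,v0,u0),.025) for c in pts]; o,a,l=rail(W); print(nm,o.round(4),np.degrees(a).round(2),l.round(4))
    ex=np.array([np.cos(a),np.sin(a)]);ey=np.array([-ex[1],ex[0]])
    for y in(.096,.032,-.032,-.096): print("  ",y,(o+ey*y).round(4))
    print("   dots in scene",[proj(K2,T2,w).round(1) for w in W])
# tops by ray
for n,c,z in(("ring",(152,203),.043),("arbor",(258,167),.087),("stamp",(400,147),.087)): print(n,ray(K,T,px(c,160,115),z).round(4))
# heights map along workspace
v,u=np.mgrid[0:384,0:512]; ok=d>0
Pc=np.stack([(u-K[0,2])/K[0,0]*d,(v-K[1,2])/K[1,1]*d,d],-1); W=(Pc-T[:3,3])@T[:3,:3]
print("xb,yb -> max z")
for x in np.arange(.2,.7,.05):
    print(round(x,2),[round(float(W[ok&(abs(W[...,0]-x)<.025)&(abs(W[...,1]-y)<.025)][:,2].max(initial=-1)),2) for y in np.arange(.55,-.41,-.05)])
E
```

```text
full [0.4532 0.2241] 11.81 0.1281
   0.096 [0.4335 0.3181]
   0.032 [0.4466 0.2554]
   -0.032 [0.4597 0.1928]
   -0.096 [0.4728 0.1301]
   dots in scene [array([187.6, 171.2]), array([204.7, 175.8]), array([222.6, 180.9])]
empty [ 0.4302 -0.1943] 2.06 0.1286
   0.096 [ 0.4268 -0.0984]
   0.032 [ 0.4291 -0.1624]
   -0.032 [ 0.4314 -0.2263]
   -0.096 [ 0.4337 -0.2903]
   dots in scene [array([297.1, 225.3]), array([319.4, 234.9]), array([343.4, 245.5])]
ring [0.4361 0.3167 0.043 ]
arbor [0.447  0.2541 0.087 ]
stamp [0.4552 0.1878 0.087 ]
xb,yb -> max z
0.2 [-0.71, 0.36, 0.35, 0.52, 0.59, 0.59, -0.71, -0.71, -0.71, -0.71, -0.7, -0.71, -0.71, -0.71, -0.71, -0.71, -0.71, -0.71, -0.71, 0.23]
0.25 [0.26, 0.34, -0.71, -0.71, -0.71, -0.71, -0.71, -0.71, -0.71, -0.71, -0.71, -0.71, -0.71, -0.71, -0.71, -0.71, -0.71, -0.71, -0.71, 0.24]
0.3 [-0.71, -0.7, -0.71, -0.71, -0.71, -0.71, -0.71, -0.71, -0.71, -0.71, -0.71, -0.71, -0.71, -0.71, -0.71, -0.71, -0.71, -0.71, -0.71, 0.24]
0.35 [0.01, 0.01, 0.0, 0.0, 0.0, 0.01, 0.0, 0.0, 0.0, 0.0, 0.01, 0.01, 0.0, 0.01, 0.0, 0.01, 0.01, 0.0, 0.0, 0.24]
0.4 [0.06, 0.03, 0.03, 0.03, 0.05, 0.05, 0.03, 0.01, 0.0, 0.01, 0.0, 0.01, 0.03, 0.03, 0.03, 0.03, 0.03, 0.03, 0.03, 0.24]
0.45 [0.07, 0.03, 0.03, 0.03, 0.05, 0.05, 0.09, 0.09, 0.08, 0.08, 0.01, 0.01, 0.03, 0.03, 0.03, 0.03, 0.03, 0.04, 0.05, 0.23]
0.5 [0.11, 0.11, 0.11, 0.11, 0.01, 0.01, 0.01, 0.03, 0.07, 0.08, 0.05, 0.05, 0.05, 0.05, 0.05, 0.01, 0.03, 0.01, 0.01, -1.0]
0.55 [0.08, 0.02, 0.0, 0.01, 0.01, 0.05, 0.05, 0.13, 0.13, 0.05, 0.05, 0.05, 0.06, 0.06, 0.05, 0.02, 0.03, 0.02, 0.01, -0.05]
0.6 [0.06, 0.06, 0.03, 0.02, 0.01, 0.05, 0.06, 0.12, 0.13, 0.12, 0.06, 0.06, 0.06, 0.06, 0.05, 0.03, 0.03, 0.03, 0.04, -0.05]
0.65 [0.01, 0.02, 0.02, 0.03, 0.2, 0.18, 0.16, 0.14, 0.17, 0.48, 0.48, 0.13, 0.13, 0.14, 0.16, 0.18, 0.17, 0.05, 0.05, -0.05]
```

```bash
cat >> h.py <<'E'
from scipy.spatial.transform import Rotation as Rt
def pose():
    s=monitor.read_state(); q=s["orientation"]; return s,np.array(s["tcp_pos"]),Rt.from_quat(q,scalar_first=True)
def go(x,y,z,yawdeg):
    """shift cm and rotvec deg, tool axes, to reach tool down with closing axis at yaw"""
    s,p,R=pose(); c,n=np.cos(np.radians(yawdeg)),np.sin(np.radians(yawdeg))
    G=Rt.from_matrix(np.array([[-n,c,0],[c,n,0],[0,0,-1]]))  # cols filled below
    ey=np.array([c,n,0]); ez=np.array([0,0,-1.]); G=Rt.from_matrix(np.stack([np.cross(ey,ez),ey,ez],1))
    print("go",(R.inv().apply(np.array([x,y,z])-p)*100).round(2),(R.inv()*G).as_rotvec(degrees=True).round(2))
def wrist(name):
    s,p,R=pose(); c=optics.capture("wrist"); cv2.imwrite(f"pics/{name}.png",c["frame"][:,:,::-1])
    M=np.eye(4); M[:3,:3]=R.as_matrix(); M[:3,3]=p; T=np.linalg.inv(M@c["mount"])
    np.savez(f"{name}.npz",frame=c["frame"],depth=c["depth"],K=c["K"],camera_from_world=T); return c["frame"],c["depth"],c["K"],T
E
python3 -c "
from h import *
go(.42,.225,.25,11.8); print(optics.capture('wrist')['mount'].round(3))"
python3 -m inch '[[0,0,0,0,0,0,8.5]]'
```

```text
go [-30.   -20.47  -5.03] [-6.000e-02  2.000e-02  5.541e+01]
[[-0.    -0.946 -0.324  0.083]
 [ 1.    -0.    -0.     0.   ]
 [ 0.    -0.324  0.946 -0.174]
 [ 0.     0.     0.     1.   ]]
time_s: 0.25
tcp_pos: [0.2227, 0.53, 0.1998]
orientation: [-0.0, 0.198, 0.98, -0.0]
wrist_force: [0.3, 0.4, 0.0]
grip_width: 0.998
grip_force: 0.0
```

```bash
python3 -m inch '[[-4.3,-3,-2,0,0,8,8.5],[-8.6,-5.8,-5,0,0,16,8.5],[-12.9,-8.7,-5,0,0,24,8.5],[-17.1,-11.7,-5,0,0,32,8.5],[-21.4,-14.6,-5,0,0,40,8.5],[-25.7,-17.5,-5,0,0,48,8.5],[-30,-20.5,-5,0,0,55.4,8.5],[-30,-20.5,-5,0,0,55.4,8.5]]'; python3 -c "
from h import *
wrist('w1')"
```

```text
time_s: 1.05
tcp_pos: [0.4213, 0.2218, 0.2501]
orientation: [0.0, 0.634, 0.774, -0.0]
wrist_force: [-0.2, 1.1, 1.0]
grip_width: 0.995
grip_force: 0.0
```

View pics/w1.png

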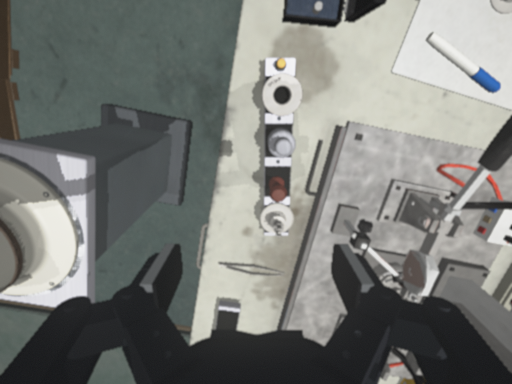

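The wrist view shows the whole row: pin (281,64), ring (282,95), arbor (281,143), stamp (278,187), rotor (277,217). The fingers are at the bottom of the frame. I'll crop it for exact pixels.

```bash
python3 - <<'E'
from h import *
f,d,K,T=load("w1.npz")
a=cv2.resize(f[50:245,240:325],None,fx=3,fy=3,interpolation=cv2.INTER_CUBIC)
b=cv2.rotate(a,cv2.ROTATE_90_COUNTERCLOCKWISE); cv2.imwrite("pics/w1c.png",b[:,:,::-1])
print(K)
# depth blobs by height -> centroid of ring/rotor flanges
v,u=np.mgrid[0:384,0:512]
Pc=np.stack([(u-K[0,2])/K[0,0]*d,(v-K[1,2])/K[1,1]*d,d],-1); W=(Pc-T[:3,3])@T[:3,:3]
reg=(d>0)&(u>245)&(u<320)&(v>50)&(v<242)
for n,z0,z1,vr in(("ring",.038,.05,(70,120)),("arbor",.08,.095,(115,165)),("stamp",.08,.095,(165,205)),("rotflange",.031,.04,(195,242)),("rotprong",.065,.09,(203,242))):
    m=(reg&(W[...,2]>z0)&(W[...,2]<z1)&(v>vr[0])&(v<vr[1])).astype(np.uint8)
    k,l,s,c=cv2.connectedComponentsWithStats(m); 
    if k<2: continue
    i=1+s[1:,4].argmax(); cn=cv2.findContours((l==i).astype(np.uint8),0,1)[0][0]; (cu,cv_),r=cv2.minEnclosingCircle(cn)
    z=np.median(W[l==i][:,2]); p=ray(K,T,(cu,cv_),z); print(n,s[i,4],(round(cu,1),round(cv_,1)),"r",round(r*1000*np.median(d[l==i])/K[0,0],1),p.round(4))
E
```

```text
[[264.27945305   0.         256.41162267]
 [  0.         264.27945305 191.19407327]
 [  0.           0.           1.        ]]
ring 1110 (282.1, 94.5) r 29.2 [0.4378 0.3184 0.0431]
arbor 230 (283.2, 146.9) r 10.9 [0.4497 0.2559 0.0868]
stamp 191 (278.0, 194.0) r 11.2 [0.4577 0.1919 0.085 ]
rotflange 549 (276.5, 218.5) r 26.7 [0.4729 0.1328 0.0325]
rotprong 104 (278.0, 230.3) r 10.4 [0.4729 0.1308 0.0698]
```

View pics/w1c.png

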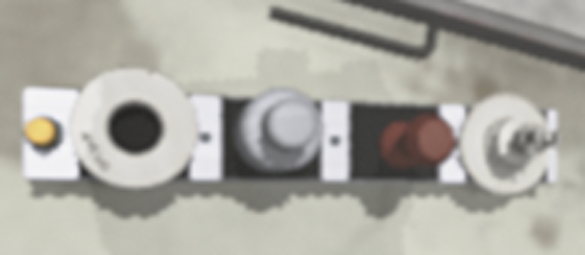

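The depth blobs agree with the rail poses to 2–4 mm and their sizes match the given ones. Next: the ring.

```bash
python3 -c "
from h import *
go(.437,.318,.016,11.8)"
```

```text
go [ 9.29  3.39 23.38] [ 0.01  0.09 -0.26]
```

```bash
python3 -m inch '[[4.6,1.7,3,0,0,0,7],[9.3,3.4,7,0,0,0,7],[9.3,3.4,11,0,0,0,7],[9.3,3.4,15,0,0,0,7],[9.3,3.4,18,0,0,0,7],[9.3,3.4,20,0,0,0,7],[9.3,3.4,20,0,0,0,7],[9.3,3.4,20,0,0,0,7]]' 40; python3 -m inch '[[0,0,1.5,0,0,0,7],[0,0,3,0,0,0,7],[0,0,3.4,0,0,0,7],[0,0,3.4,0,0,0,7],[0,0,3.4,0,0,0,4.5],[0,0,3.4,0,0,0,4.5],[0,0,3.4,0,0,0,4.5],[0,0,3.4,0,0,0,4.5]]'; python3 -m inch '[[0,0,0,0,0,0,4.5],[0,0,0,0,0,0,4.5],[0,0,0,0,0,0,4.5]]'
```

```text
time_s: 1.9
tcp_pos: [0.4343, 0.323, 0.0508]
orientation: [0.0, 0.631, 0.776, 0.0]
wrist_force: [0.4, -0.0, 0.1]
grip_width: 0.818
grip_force: 0.0
time_s: 2.7
tcp_pos: [0.4343, 0.3229, 0.0164]
orientation: [0.0, 0.631, 0.776, 0.0]
wrist_force: [0.8, 0.6, -0.0]
grip_width: 0.524
grip_force: 0.0
time_s: 3.0
tcp_pos: [0.4341, 0.3228, 0.0161]
orientation: [-0.0, 0.631, 0.776, -0.0]
wrist_force: [-0.4, -0.5, 0.7]
grip_width: 0.524
grip_force: 0.0
```

No grip force at 45 mm opening, where 55 mm was expected. I'll look.

```bash
python3 -c "
from h import *
f,d,K,T=wrist('w2'); c=optics.capture('top')['frame'][140:230,90:240]
a=np.vstack([cv2.resize(c,(512,307)),f[120:384]]); cv2.imwrite('pics/w2b.png',a[:,:,::-1])"
```

```text
(no output)
```

View pics/w2b.png

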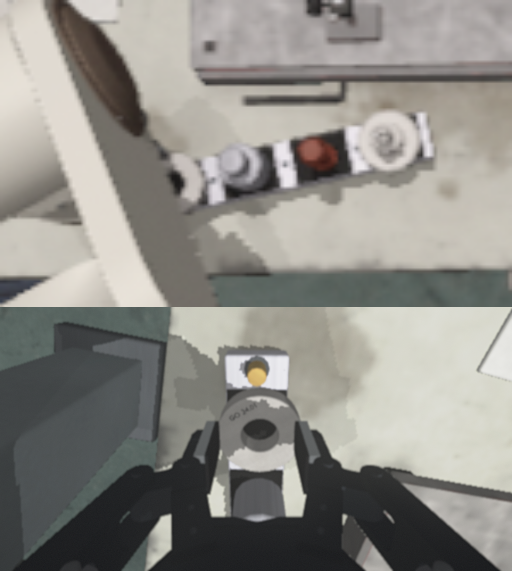

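```bash
python3 -m inch '[[0,0,0,0,0,0,3.5],[0,0,0,0,0,0,3.5],[0,0,0,0,0,0,3.5],[0,0,0,0,0,0,3.5]]' 30; python3 -c "
from h import *
f,d,K,T=load('w2.npz'); v,u=np.mgrid[0:384,0:512]
W=(np.stack([(u-K[0,2])/K[0,0]*d,(v-K[1,2])/K[1,1]*d,d],-1)-T[:3,3])@T[:3,:3]
for n in (235,245,255,265): print(n,[(x,W[n,x].round(3).tolist()) for x in range(205,315,9)])"
```

```text
time_s: 3.5
tcp_pos: [0.4341, 0.3228, 0.0161]
orientation: [-0.0, 0.631, 0.776, -0.0]
wrist_force: [0.9, 0.9, 0.2]
grip_width: 0.406
grip_force: 0.0
235 [(205, [0.398, 0.296, -0.0]), (214, [0.408, 0.329, 0.055]), (223, [0.413, 0.323, 0.043]), (232, [0.419, 0.324, 0.043]), (241, [0.424, 0.325, 0.043]), (250, [0.431, 0.318, 0.027]), (259, [0.437, 0.319, 0.027]), (268, [0.443, 0.321, 0.028]), (277, [0.446, 0.33, 0.043]), (286, [0.452, 0.331, 0.043]), (295, [0.417, 0.405, 0.19]), (304, [0.459, 0.34, 0.056]), (313, [0.483, 0.315, 0.001])]
245 [(205, [0.406, 0.329, 0.067]), (214, [0.41, 0.329, 0.066]), (223, [0.414, 0.317, 0.044]), (232, [0.42, 0.318, 0.043]), (241, [0.425, 0.319, 0.043]), (250, [0.433, 0.31, 0.026]), (259, [0.439, 0.311, 0.027]), (268, [0.445, 0.313, 0.026]), (277, [0.449, 0.319, 0.035]), (286, [0.453, 0.325, 0.044]), (295, [0.456, 0.331, 0.053]), (304, [0.457, 0.339, 0.066]), (313, [0.464, 0.336, 0.058])]
255 [(205, [0.407, 0.328, 0.075]), (214, [0.411, 0.325, 0.068]), (223, [0.416, 0.309, 0.044]), (232, [0.421, 0.31, 0.043]), (241, [0.427, 0.311, 0.043]), (250, [0.434, 0.306, 0.032]), (259, [0.44, 0.306, 0.031]), (268, [0.445, 0.309, 0.033]), (277, [0.449, 0.316, 0.043]), (286, [0.455, 0.317, 0.043]), (295, [0.457, 0.326, 0.055]), (304, [0.455, 0.339, 0.076]), (313, [0.46, 0.339, 0.074])]
265 [(205, [0.409, 0.329, 0.084]), (214, [0.412, 0.32, 0.071]), (223, [0.417, 0.302, 0.044]), (232, [0.422, 0.304, 0.044]), (241, [0.428, 0.304, 0.042]), (250, [0.434, 0.305, 0.042]), (259, [0.44, 0.306, 0.042]), (268, [0.445, 0.307, 0.043]), (277, [0.451, 0.309, 0.043]), (286, [0.457, 0.31, 0.044]), (295, [0.458, 0.321, 0.058]), (304, [0.454, 0.338, 0.083]), (313, [0.458, 0.339, 0.084])]
```

```bash
python3 -c "
from h import *
f,d,K,T=wrist('w3'); s,p,R=pose()
v,u=np.mgrid[0:384,0:512]
W=(np.stack([(u-K[0,2])/K[0,0]*d,(v-K[1,2])/K[1,1]*d,d],-1)-T[:3,3])@T[:3,:3]
L=R.inv().apply((W-p).reshape(-1,3)).reshape(W.shape)*1000
for c in range(200,316,6): 
  m=(d[:,c]>0)&(L[:,c,2]<-32)&(v[:,c]>200)
  i=np.where(m)[0]
  print(c,i[:1],[L[r,c].round(0).tolist() for r in i[:12:5]],f[i[0],c])
g=cv2.resize(f[180:330,180:340],(800,600)); cv2.imwrite('pics/w3c.png',g[:,:,::-1])"
```

```text
200 [249] [[7.0, -30.0, -48.0], [7.0, -29.0, -52.0], [8.0, -28.0, -58.0]] [102 103  98]
206 [242] [[7.0, -29.0, -39.0], [7.0, -28.0, -45.0], [7.0, -27.0, -50.0]] [69 70 67]
212 [242] [[7.0, -25.0, -40.0], [11.0, -23.0, -52.0], [11.0, -22.0, -57.0]] [86 87 86]
218 [233] [[10.0, -22.0, -35.0], [10.0, -21.0, -41.0], [11.0, -21.0, -47.0]] [97 99 98]
224 [233] [[11.0, -18.0, -37.0], [11.0, -18.0, -42.0], [11.0, -17.0, -47.0]] [77 77 76]
230 [330] [[11.0, -8.0, -105.0], [10.0, -8.0, -107.0], [12.0, -8.0, -110.0]] [57 57 57]
236 [322] [[-59.0, -14.0, -32.0], [-58.0, -13.0, -37.0], [10.0, -7.0, -105.0]] [88 88 90]
242 [318] [[-54.0, -9.0, -34.0], [-54.0, -9.0, -38.0], [-54.0, -9.0, -42.0]] [88 89 91]
248 [314] [[-52.0, -5.0, -33.0], [-51.0, -5.0, -37.0], [-52.0, -5.0, -41.0]] [87 87 90]
254 [312] [[-51.0, -1.0, -32.0], [-51.0, -1.0, -36.0], [-51.0, -1.0, -40.0]] [86 87 90]
260 [313] [[-51.0, 3.0, -33.0], [-50.0, 3.0, -38.0], [-51.0, 3.0, -41.0]] [88 89 91]
266 [314] [[-50.0, 7.0, -34.0], [-51.0, 7.0, -37.0], [-52.0, 6.0, -41.0]] [89 89 91]
272 [315] [[-53.0, 11.0, -32.0], [-52.0, 11.0, -38.0], [-53.0, 10.0, -41.0]] [93 94 96]
278 [319] [[-56.0, 15.0, -33.0], [-56.0, 15.0, -37.0], [-56.0, 14.0, -41.0]] [96 96 98]
284 [327] [[-63.0, 19.0, -33.0], [9.0, 10.0, -104.0], [10.0, 9.0, -107.0]] [107 107 109]
290 [233] [[11.0, 20.0, -36.0], [11.0, 19.0, -42.0], [12.0, 18.0, -49.0]] [96 96 95]
296 [233] [[11.0, 23.0, -36.0], [11.0, 22.0, -43.0], [11.0, 22.0, -48.0]] [ 99 101 101]
302 [242] [[7.0, 27.0, -40.0], [11.0, 24.0, -51.0], [11.0, 23.0, -57.0]] [66 67 66]
308 [243] [[7.0, 30.0, -41.0], [7.0, 29.0, -46.0], [7.0, 28.0, -51.0]] [90 91 87]
314 [252] [[7.0, 31.0, -51.0], [8.0, 30.0, -57.0], [7.0, 29.0, -59.0]] [119 119 112]
```

View pics/w3c.png

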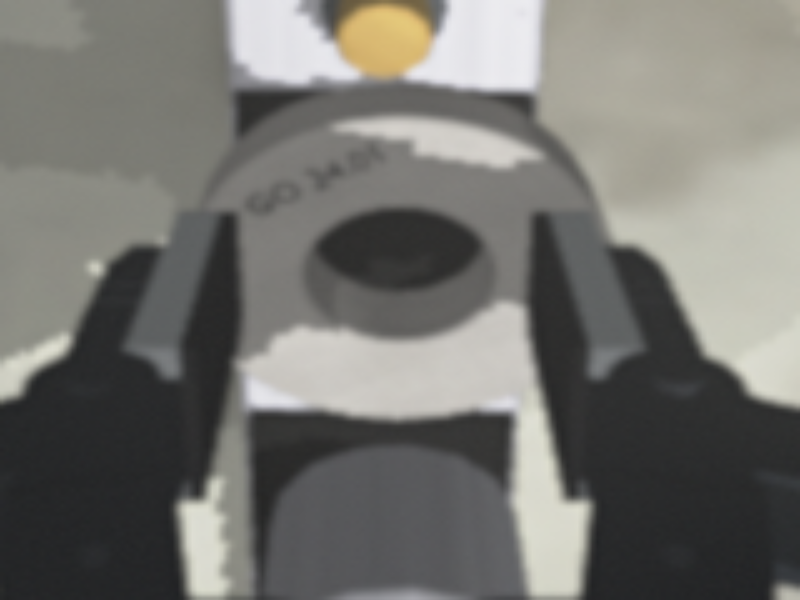

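The fingers are above the ring. The depth puts the tips about 35–39 mm behind the reported TCP at this opening, so the finger tips sit higher than the tool frame says. I'll open, centre and go lower in stages, watching the force.

```bash
python3 -m inch '[[-0.4,0.2,0,0,0,0,7],[-0.4,0.2,0,0,0,0,7],[-0.4,0.2,0,0,0,0,7],[-0.4,0.2,0,0,0,0,7],[-0.4,0.2,1,0,0,0,7],[-0.4,0.2,2,0,0,0,7],[-0.4,0.2,2,0,0,0,7]]' 40; python3 -c "
from h import *
f,d,K,T=wrist('w4'); s,p,R=pose()
v,u=np.mgrid[0:384,0:512]
W=(np.stack([(u-K[0,2])/K[0,0]*d,(v-K[1,2])/K[1,1]*d,d],-1)-T[:3,3])@T[:3,:3]
L=R.inv().apply((W-p).reshape(-1,3)).reshape(W.shape)*1000
m=(d>0)&(abs(abs(L[...,1])-38)<8)&(abs(L[...,0]-11)<4)
print('tip tool z',np.percentile(L[m][:,2],[50,90,98,99.5]))
g=cv2.resize(f[150:330,156:356],(800,600)); cv2.imwrite('pics/w4c.png',g[:,:,::-1])"
```

```text
time_s: 4.25
tcp_pos: [0.4359, 0.3188, -0.0059]
orientation: [-0.001, 0.631, 0.776, -0.001]
wrist_force: [0.9, -0.2, -0.5]
grip_width: 0.819
grip_force: 0.0
tip tool z [-76.23457054  -5.69206505  -4.56561598  -4.16964633]
```

View pics/w4c.png

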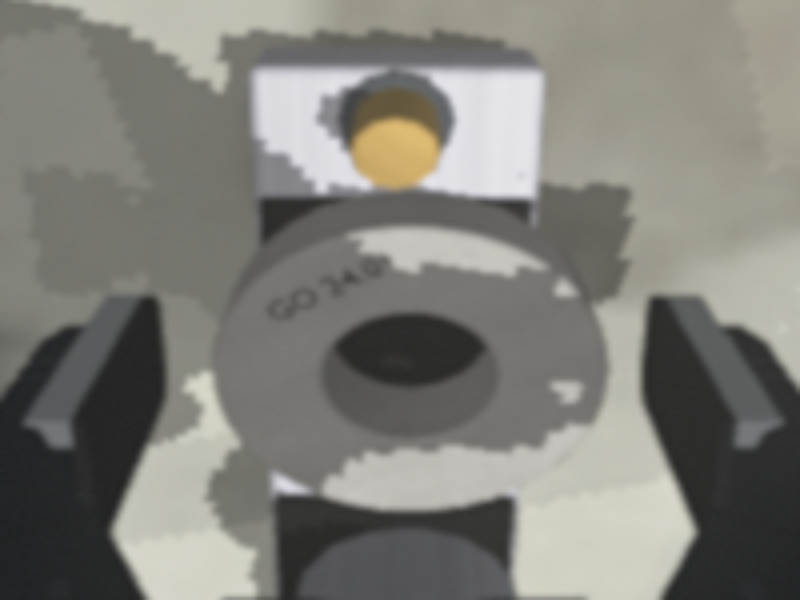

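The ring is between the open fingers (centre (410,365) in the crop, predicted row 368), and the tips are still about 36 mm up. Going down 14 mm more and closing.

```bash
python3 -m inch '[[0,0,0.7,0,0,0,7],[0,0,1.4,0,0,0,7],[0,0,1.4,0,0,0,7],[0,0,1.4,0,0,0,4.3],[0,0,1.4,0,0,0,4.3],[0,0,1.4,0,0,0,4.3],[0,0,1.4,0,0,0,4.3],[0,0,1.4,0,0,0,4.3]]' 40; python3 -m inch '[[0,0,0,0,0,0,4.3],[0,0,-1,0,0,0,4.3],[0,0,-3,0,0,0,4.3],[0,0,-6,0,0,0,4.3],[0,0,-10,0,0,0,4.3],[0,0,-13,0,0,0,4.3],[0,0,-13,0,0,0,4.3]]'; python3 -c "
from h import *
go(.434,-.2903,.11,2)"
```

```text
time_s: 5.1
tcp_pos: [0.437, 0.3194, -0.0176]
orientation: [0.0, 0.631, 0.776, 0.0]
wrist_force: [-1.7, -1.9, 6.2]
grip_width: 0.62
grip_force: 42.7
time_s: 5.8
tcp_pos: [0.4386, 0.3203, 0.1169]
orientation: [0.001, 0.631, 0.776, 0.003]
wrist_force: [0.1, 1.0, -2.0]
grip_width: 0.618
grip_force: 42.7
go [-59.67 -12.95   0.5 ] [ 0.36 -0.14  9.81]
```

Ring is held: 42.7 N, width 53 mm, and the wrist force matches its weight. Its foot is 44.6 mm above the TCP. Carrying it across.

```bash
python3 -m inch '[[-4,-0.9,0,0,0,0,4.3],[-8.5,-1.8,0,0,0,2,4.3],[-13,-2.8,0,0,0,4,4.3],[-17.5,-3.8,0,0,0,6,4.3],[-22,-4.8,0,0,0,8,4.3],[-26.5,-5.8,0,0,0,9.8,4.3],[-31,-6.7,0,0,0,9.8,4.3],[-34,-7.4,0,0,0,9.8,4.3]]'; python3 -c "
from h import *
go(.434,-.2903,.11,2)"
```

```text
time_s: 6.6
tcp_pos: [0.4335, -0.0311, 0.1118]
orientation: [0.0, 0.695, 0.719, -0.0]
wrist_force: [0.9, 0.0, -2.1]
grip_width: 0.618
grip_force: 42.7
go [-25.91  -0.82   0.19] [-0.02  0.02 -0.07]
```

```bash
python3 -m inch '[[-4,-0.2,0,0,0,0,4.3],[-8.5,-0.3,0,0,0,0,4.3],[-13,-0.5,0,0,0,0,4.3],[-17.5,-0.6,0,0,0,0,4.3],[-22,-0.7,0,0,0,0,4.3],[-25.9,-0.8,0,0,0,0,4.3],[-25.9,-0.8,0,0,0,0,4.3],[-25.9,-0.8,0,0,0,0,4.3]]'; python3 - <<'E'
from h import *
f,d,K,T=wrist('w5')
go(.434,-.2903,.11,2)
hsv=cv2.cvtColor(f,cv2.COLOR_RGB2HSV)
for y in(.064,0,-.064):
    a=np.radians(2.06); p=[.4302-np.sin(a)*y,-.1943+np.cos(a)*y,.025]; print(proj(K,T,p).round(1))
# dark pads: colour mask, contours
m=((hsv[...,2]<75)).astype(np.uint8)
k,l,s,c=cv2.connectedComponentsWithStats(m)
for i in range(1,k):
    if 500<s[i,4]<4000:
        mm=np.median(d[l==i]); p=ray(K,T,c[i],.027); print(s[i],c[i].round(1),p.round(4))
cv2.imwrite('pics/w5b.png',f[:,:,::-1])
E
```

```text
time_s: 7.4
tcp_pos: [0.4346, -0.2881, 0.1113]
orientation: [-0.001, 0.695, 0.719, -0.0]
wrist_force: [-0.3, 0.1, -2.1]
grip_width: 0.622
grip_force: 42.7
go [-0.3  -0.09  0.16] [-0.04 -0.05 -0.02]
[254.4   7.7]
[254.8  89.2]
[255.1 157.9]
[167   0  13  90 684] [173.   42.7] [ 0.3583 -0.1592  0.027 ]
[ 234   19   46   61 2671] [256.3  48.6] [ 0.4306 -0.1613  0.027 ]
[ 237   99   41   51 2023] [256.6 123.8] [ 0.433 -0.225  0.027]
[ 353  158  139   55 1176] [445.5 176.4] [ 0.6257 -0.2703  0.027 ]
[485 162  27  63 537] [500.2 192.8] [ 0.6869 -0.2859  0.027 ]
[ 238  167   38   43 1584] [256.4 187.7] [ 0.4349 -0.2888  0.027 ]
```

View pics/w5b.png

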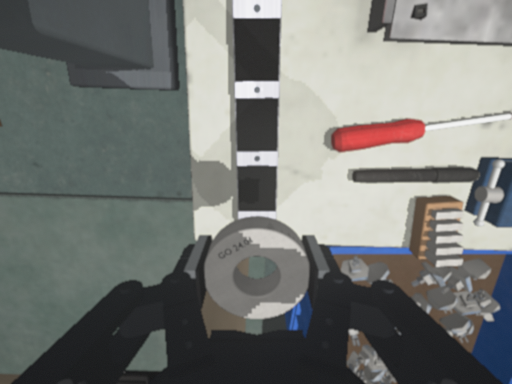

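The pads in the wrist view at rows 49, 124 and 188 confirm the rail pose to 2 mm, and pad 1 is at (0.435, -0.289). Lowering the ring.

```bash
python3 -m inch '[[0,0,4,0,0,0,4.3],[0,0,8,0,0,0,4.3],[0,0,11,0,0,0,4.3],[0,0,12,0,0,0,4.3],[0,0,12.4,0,0,0,4.3],[0,0,12.6,0,0,0,4.3],[0,0,12.6,0,0,0,4.3]]'
```

```text
time_s: 8.15
tcp_pos: [0.4358, -0.2881, -0.0126]
orientation: [0.001, 0.694, 0.719, -0.0]
wrist_force: [-0.1, -0.1, -1.3]
grip_width: 0.618
grip_force: 42.8
```

```bash
python3 -m inch '[[0,0,0.3,0,0,0,4.3],[0,0,0.5,0,0,0,4.3],[0,0,0.5,0,0,0,4.3]]'; python3 -m inch '[[0,0,0,0,0,0,6.6],[0,0,0,0,0,0,6.6],[0,0,0,0,0,0,6.6],[0,0,0,0,0,0,6.6],[0,0,-2,0,0,0,6.6],[0,0,-6,0,0,0,6.6],[0,0,-10,0,0,0,6.6],[0,0,-13,0,0,0,6.6]]'; python3 -c "
from h import *
go(.448,.2555,.11,11.8)"
```

```text
time_s: 8.45
tcp_pos: [0.4356, -0.2881, -0.0177]
orientation: [0.001, 0.695, 0.719, -0.0]
wrist_force: [-3.5, 4.1, 14.4]
grip_width: 0.617
grip_force: 44.1
time_s: 9.25
tcp_pos: [0.4354, -0.2879, 0.1136]
orientation: [0.001, 0.695, 0.719, -0.0]
wrist_force: [0.0, -0.3, 0.1]
grip_width: 0.773
grip_force: 0.0
go [54.27  3.17  0.29] [ 0.06  0.08 -9.79]
```

```bash
cat >> h.py <<'E'
def blob(F,z0,z1,c,r=.04,shape="circ"):
    """centre of things between heights z0..z1 near xy c, by depth + contour"""
    f,d,K,T=F; v,u=np.mgrid[0:384,0:512]
    W=(np.stack([(u-K[0,2])/K[0,0]*d,(v-K[1,2])/K[1,1]*d,d],-1)-T[:3,3])@T[:3,:3]
    m=((d>0)&(W[...,2]>z0)&(W[...,2]<z1)&(np.hypot(W[...,0]-c[0],W[...,1]-c[1])<r)).astype(np.uint8)
    k,l,s,_=cv2.connectedComponentsWithStats(m)
    if k<2: print("none"); return
    i=1+s[1:,4].argmax(); cn=cv2.findContours((l==i).astype(np.uint8),0,1)[0][0]; (a,b),rr=cv2.minEnclosingCircle(cn)
    z=np.median(W[l==i][:,2]); print(s[i,4],"r",round(rr*1000*np.median(d[l==i])/K[0,0],1),ray(K,T,(a,b),z).round(4))
E
python3 -c "
from h import *
blob(wrist('w6'),.038,.05,(.435,-.289))"
python3 -m inch '[[4.5,0.3,0,0,0,0,5.5],[9,0.6,0,0,0,-2,5.5],[13.5,0.9,0,0,0,-4,5.5],[18,1.2,0,0,0,-6,5.5],[22.5,1.5,0,0,0,-8,5.5],[27,1.7,0,0,0,-9.8,5.5],[31.5,2,0,0,0,-9.8,5.5],[36,2.2,0,0,0,-9.8,5.5]]'; python3 -c "
from h import *
go(.448,.2555,.11,11.8)"
```

```text
1953 r 27.2 [ 0.436  -0.2882  0.043 ]
time_s: 10.1
tcp_pos: [0.4442, 0.0746, 0.1111]
orientation: [0.0, 0.631, 0.776, 0.0]
wrist_force: [2.1, -0.4, -0.5]
grip_width: 0.644
grip_force: 0.0
go [17.63  4.07  0.11] [0.02 0.01 0.  ]
```

```bash
python3 -m inch '[[4.5,1,0,0,0,0,5.5],[9,2,0,0,0,0,5.5],[13.5,3.1,0,0,0,0,5.5],[17.6,4.1,0,0,0,0,5.5],[17.6,4.1,0,0,0,0,5.5],[17.6,4.1,0,0,0,0,5.5]]'; python3 -c "
from h import *
F=wrist('w7');blob(F,.08,.095,(.449,.256),.03);blob(F,.058,.066,(.449,.256),.03);go(.449,.2555,-.003,11.8)"
```

```text
time_s: 10.7
tcp_pos: [0.4482, 0.254, 0.1105]
orientation: [-0.0, 0.63, 0.777, -0.0]
wrist_force: [-0.1, -0.3, -0.3]
grip_width: 0.645
grip_force: 0.0
552 r 10.8 [0.4498 0.2571 0.0868]
671 r 18.3 [0.45   0.2568 0.0627]
go [ 0.22  0.12 11.37] [-0.05  0.03  0.04]
```

Arbor top is at (0.450, 0.257) with the right radii. Descending and gripping.

```bash
python3 -m inch '[[0.3,0.1,4,0,0,0,5.5],[0.3,0.1,8,0,0,0,5.5],[0.3,0.1,10.5,0,0,0,5.5],[0.3,0.1,11.4,0,0,0,5.5],[0.3,0.1,11.4,0,0,0,5.5],[0.3,0.1,11.4,0,0,0,2.8],[0.3,0.1,11.4,0,0,0,2.8],[0.3,0.1,11.4,0,0,0,2.8]]' 50; python3 -m inch '[[0,0,0,0,0,0,2.8],[0,0,0,0,0,0,2.8]]'
```

```text
time_s: 11.55
tcp_pos: [0.45, 0.2566, -0.0012]
orientation: [0.001, 0.631, 0.776, 0.001]
wrist_force: [-0.6, -4.4, 8.5]
grip_width: 0.428
grip_force: 50.9
time_s: 11.75
tcp_pos: [0.45, 0.2566, -0.0012]
orientation: [0.001, 0.631, 0.776, 0.001]
wrist_force: [-0.3, -4.4, 8.8]
grip_width: 0.429
grip_force: 50.9
```

```bash
python3 -m inch '[[0,0,-1,0,0,0,2.8],[0,0,-3,0,0,0,2.8],[0,0,-6,0,0,0,2.8],[0,0,-9,0,0,0,2.8],[0,0,-11.5,0,0,0,2.8],[0,0,-11.5,0,0,0,2.8]]'; python3 -m inch '[[-4,-0.9,0,0,0,0,2.8],[-8.5,-1.8,0,0,0,2,2.8],[-13,-2.8,0,0,0,4,2.8],[-17.5,-3.8,0,0,0,6,2.8],[-22,-4.8,0,0,0,8,2.8],[-26.5,-5.8,0,0,0,9.8,2.8],[-31,-6.7,0,0,0,9.8,2.8],[-31,-6.7,0,0,0,9.8,2.8]]'; python3 -c "
from h import *
go(.4328,-.225,.11,2)"
```

```text
time_s: 12.35
tcp_pos: [0.4506, 0.2573, 0.1167]
orientation: [0.002, 0.631, 0.776, 0.003]
wrist_force: [1.0, 0.1, -3.1]
grip_width: 0.428
grip_force: 50.9
time_s: 13.15
tcp_pos: [0.4464, -0.0651, 0.112]
orientation: [0.0, 0.696, 0.718, -0.001]
wrist_force: [0.7, 0.1, -2.0]
grip_width: 0.428
grip_force: 50.8
go [-15.94  -1.84   0.22] [-0.01  0.07 -0.28]
```

```bash
python3 -m inch '[[-4.5,-0.5,0,0,0,0,2.8],[-9,-1,0,0,0,-0.3,2.8],[-13,-1.5,0,0,0,-0.3,2.8],[-16,-1.8,0,0,0,-0.3,2.8],[-16,-1.8,0,0,0,-0.3,2.8],[-16,-1.8,0,0,0,-0.3,2.8]]'; python3 -c "
from h import *
F=wrist('w8');blob(F,.195,.21,(.4328,-.225),.03);go(.4328,-.225,-.001,2)"
```

```text
time_s: 13.75
tcp_pos: [0.4342, -0.221, 0.1118]
orientation: [-0.0, 0.693, 0.721, 0.0]
wrist_force: [0.6, -0.6, -2.2]
grip_width: 0.427
grip_force: 50.8
1844 r 10.6 [ 0.4346 -0.2185  0.1995]
go [-0.46 -0.17 11.29] [-0.02 -0.03  0.3 ]
```

```bash
python3 -m inch '[[-0.5,-0.2,4,0,0,0.3,2.8],[-0.5,-0.2,8,0,0,0.3,2.8],[-0.5,-0.2,10,0,0,0.3,2.8],[-0.5,-0.2,10.8,0,0,0.3,2.8],[-0.5,-0.2,10.8,0,0,0.3,2.8]]'; python3 -m inch '[[0,0,0.3,0,0,0,2.8],[0,0,0.5,0,0,0,2.8],[0,0,0.5,0,0,0,2.8]]'
```

```text
time_s: 14.3
tcp_pos: [0.4326, -0.2252, 0.0038]
orientation: [-0.001, 0.694, 0.72, -0.0]
wrist_force: [-0.3, 0.2, -2.4]
grip_width: 0.429
grip_force: 50.7
time_s: 14.6
tcp_pos: [0.433, -0.2263, -0.0003]
orientation: [0.001, 0.695, 0.719, 0.0]
wrist_force: [-0.3, 0.0, -2.8]
grip_width: 0.431
grip_force: 50.8
```

```bash
python3 -m inch '[[0,0,0.1,0,0,0,2.8],[0,0,0.1,0,0,0,5.2],[0,0,0.1,0,0,0,5.2],[0,0,0.1,0,0,0,5.2],[0,0,0.1,0,0,0,5.2],[0,0,-3,0,0,0,5.2],[0,0,-7,0,0,0,5.2],[0,0,-11.3,0,0,0,5.2]]'; python3 -c "
from h import *
F=wrist('w9');blob(F,.08,.095,(.4328,-.225),.03);blob(F,.058,.066,(.4328,-.225),.03);go(.457,.192,.11,11.8)"
```

```text
time_s: 15.4
tcp_pos: [0.4322, -0.2258, 0.1131]
orientation: [-0.001, 0.695, 0.719, -0.0]
wrist_force: [1.1, -0.3, 0.3]
grip_width: 0.612
grip_force: 0.0
538 r 10.8 [ 0.4334 -0.2257  0.0866]
645 r 18.3 [ 0.4333 -0.226   0.0626]
go [41.85  3.71  0.87] [ 0.32  0.31 -9.78]
```

Arbor stands upright at (0.433, -0.226). On to the stamp.

```bash
python3 -m inch '[[4.5,0.3,0,0,0,0,4.2],[9,0.7,0,0,0,-2,4.2],[13.5,1.1,0,0,0,-4,4.2],[18,1.5,0,0,0,-6,4.2],[22.5,2,0,0,0,-8,4.2],[27,2.4,0,0,0,-9.8,4.2],[31.5,2.8,0,0,0,-9.8,4.2],[36,3.2,0,0,0,-9.8,4.2]]'; python3 -m inch '[[3,0.9,0,0,0,0,4.2],[5.8,1.8,0,0,0,0,4.2],[5.8,1.8,0,0,0,0,4.2],[5.8,1.8,0,0,0,0,4.2]]'; python3 -c "
from h import *
F=wrist('w10');blob(F,.075,.095,(.457,.192),.03);blob(F,.028,.04,(.473,.131),.035);blob(F,.06,.09,(.473,.131),.02);go(.4575,.192,.008,11.8)"
```

```text
time_s: 16.25
tcp_pos: [0.4518, 0.1367, 0.1123]
orientation: [0.0, 0.631, 0.776, 0.0]
wrist_force: [0.7, -0.4, 0.7]
grip_width: 0.491
grip_force: 0.0
time_s: 16.65
tcp_pos: [0.4576, 0.1955, 0.1119]
orientation: [-0.0, 0.63, 0.777, -0.0]
wrist_force: [0.7, -0.2, 0.5]
grip_width: 0.491
grip_force: 0.0
621 r 11.9 [0.458  0.1936 0.0845]
1217 r 26.6 [0.4726 0.1339 0.0324]
279 r 11.6 [0.473  0.1317 0.0701]
go [-0.28 -0.07 10.39] [-0.02  0.02  0.03]
```

```bash
python3 -m inch '[[-0.2,0,4,0,0,0,4.2],[-0.2,0,8,0,0,0,4.2],[-0.2,0,10.4,0,0,0,4.2],[-0.2,0,10.4,0,0,0,4.2],[-0.2,0,10.4,0,0,0,1.5],[-0.2,0,10.4,0,0,0,1.5],[-0.2,0,10.4,0,0,0,1.5],[-0.2,0,10.4,0,0,0,1.5]]' 30; python3 -m inch '[[0,0,0,0,0,0,1.5],[0,0,0,0,0,0,1.5]]'
```

```text
time_s: 17.5
tcp_pos: [0.459, 0.1934, 0.0093]
orientation: [0.001, 0.631, 0.776, 0.001]
wrist_force: [-0.3, -0.4, 7.3]
grip_width: 0.277
grip_force: 30.1
time_s: 17.7
tcp_pos: [0.4589, 0.1934, 0.0093]
orientation: [0.001, 0.631, 0.776, 0.001]
wrist_force: [-0.9, -0.9, 9.3]
grip_width: 0.28
grip_force: 30.2
```

```bash
python3 -m inch '[[0,0,-1,0,0,0,1.5],[0,0,-3,0,0,0,1.5],[0,0,-6,0,0,0,1.5],[0,0,-9,0,0,0,1.5],[0,0,-10.5,0,0,0,1.5],[0,0,-10.5,0,0,0,1.5]]'; python3 -m inch '[[-4,-1,0,0,0,0,1.5],[-8.5,-2.2,0,0,0,2,1.5],[-13,-3.3,0,0,0,4,1.5],[-17.5,-4.5,0,0,0,6,1.5],[-22,-5.7,0,0,0,8,1.5],[-26.5,-6.9,0,0,0,9.8,1.5],[-31,-8,0,0,0,9.8,1.5],[-31,-8,0,0,0,9.8,1.5]]'; python3 -c "
from h import *
go(.4304,-.1612,.11,2)"
```

```text
time_s: 18.3
tcp_pos: [0.4593, 0.1936, 0.116]
orientation: [0.001, 0.631, 0.776, 0.002]
wrist_force: [-0.5, 0.1, -0.5]
grip_width: 0.28
grip_force: 29.6
time_s: 19.1
tcp_pos: [0.4425, -0.131, 0.1125]
orientation: [-0.0, 0.696, 0.718, -0.001]
wrist_force: [-0.6, -0.1, -0.3]
grip_width: 0.28
grip_force: 29.6
go [-2.98 -1.3   0.25] [-0.06  0.05 -0.27]
```

```bash
python3 -m inch '[[-1.5,-0.6,0,0,0,0,1.5],[-3,-1.3,0,0,0,-0.3,1.5],[-3,-1.3,0,0,0,-0.3,1.5],[-3,-1.3,0,0,0,-0.3,1.5]]'; python3 -c "
from h import *
F=wrist('w11');blob(F,.17,.2,(.4304,-.1612),.03);go(.4304,-.1612,.0093,2)"
```

```text
time_s: 19.5
tcp_pos: [0.4312, -0.1565, 0.1127]
orientation: [-0.0, 0.693, 0.721, -0.0]
wrist_force: [0.3, -0.2, -0.5]
grip_width: 0.277
grip_force: 29.6
5020 r 32.0 [ 0.4263 -0.1567  0.1875]
go [-0.49 -0.11 10.35] [-0.02 -0.02  0.31]
```

```bash
python3 -m inch '[[-0.5,-0.1,4,0,0,0.3,1.5],[-0.5,-0.1,8,0,0,0.3,1.5],[-0.5,-0.1,9.8,0,0,0.3,1.5],[-0.5,-0.1,10.1,0,0,0.3,1.5],[-0.5,-0.1,10.3,0,0,0.3,1.5],[-0.5,-0.1,10.4,0,0,0.3,1.5]]'
```

```text
time_s: 20.15
tcp_pos: [0.4314, -0.1621, 0.0102]
orientation: [0.001, 0.694, 0.72, 0.0]
wrist_force: [0.7, 0.4, -0.6]
grip_width: 0.278
grip_force: 29.7
```

```bash
python3 -m inch '[[0,0,0.1,0,0,0,1.5],[0,0,0.1,0,0,0,3.8],[0,0,0.1,0,0,0,3.8],[0,0,0.1,0,0,0,3.8],[0,0,0.1,0,0,0,3.8],[0,0,-3,0,0,0,3.8],[0,0,-7,0,0,0,3.8],[0,0,-10.3,0,0,0,3.8]]'; python3 -c "
from h import *
F=wrist('w12');blob(F,.075,.095,(.4304,-.1612),.03);go(.473,.132,.11,11.8)"
```

```text
time_s: 20.95
tcp_pos: [0.4306, -0.162, 0.1139]
orientation: [0.0, 0.695, 0.719, -0.0]
wrist_force: [0.6, 0.2, 0.1]
grip_width: 0.444
grip_force: 0.0
622 r 11.9 [ 0.4305 -0.161   0.0846]
go [29.35  5.09  0.82] [ 0.3   0.24 -9.79]
```

Stamp stands at (0.4305, -0.161). Last is the rotor.

```bash
python3 -m inch '[[4,0.6,0,0,0,0,4.2],[8,1.3,0,0,0,-2,4.2],[12.5,2.1,0,0,0,-4,4.2],[17,2.9,0,0,0,-6,4.2],[21.5,3.7,0,0,0,-8,4.2],[26,4.5,0,0,0,-9.8,4.2],[29.3,5.1,0,0,0,-9.8,4.2],[29.3,5.1,0,0,0,-9.8,4.2]]'; python3 -m inch '[[0,0,0,0,0,0,4.2],[0,0,0,0,0,0,4.2]]'; python3 -c "
from h import *
F=wrist('w13');blob(F,.028,.04,(.473,.131),.035);blob(F,.06,.09,(.473,.131),.02);go(.473,.132,.008,11.8)"
```

```text
time_s: 21.8
tcp_pos: [0.4713, 0.1359, 0.1118]
orientation: [-0.0, 0.629, 0.777, 0.0]
wrist_force: [-1.0, -0.8, -1.1]
grip_width: 0.49
grip_force: 0.0
time_s: 22.0
tcp_pos: [0.4712, 0.1318, 0.1119]
orientation: [-0.0, 0.631, 0.776, -0.0]
wrist_force: [0.2, -0.6, 0.7]
grip_width: 0.494
grip_force: 0.0
1536 r 26.7 [0.4729 0.1333 0.0323]
307 r 10.0 [0.4731 0.1314 0.0683]
go [ 0.    0.18 10.4 ] [-0.01  0.01 -0.06]
```

```bash
python3 -m inch '[[0,0.2,4,0,0,0,4.2],[0,0.2,8,0,0,0,4.2],[0,0.2,10.4,0,0,0,4.2],[0,0.2,10.4,0,0,0,4.2],[0,0.2,10.4,0,0,0,1],[0,0.2,10.4,0,0,0,1],[0,0.2,10.4,0,0,0,1],[0,0.2,10.4,0,0,0,1]]' 35; python3 -m inch '[[0,0,0,0,0,0,1],[0,0,0,0,0,0,1]]'
```

```text
time_s: 22.85
tcp_pos: [0.4741, 0.133, 0.0094]
orientation: [0.001, 0.631, 0.776, 0.001]
wrist_force: [-0.2, -2.1, 8.5]
grip_width: 0.258
grip_force: 34.8
time_s: 23.05
tcp_pos: [0.4742, 0.133, 0.0094]
orientation: [0.001, 0.631, 0.776, 0.001]
wrist_force: [-1.1, -1.2, 8.9]
grip_width: 0.252
grip_force: 34.8
```

```bash
python3 -m inch '[[0,0,-1,0,0,0,1],[0,0,-2,0,0,0,1],[0,0,-4,0,0,0,1],[0,0,-6,0,0,0,1],[0,0,-6,0,0,0,1]]'; python3 -c "
from h import *
f,d,K,T=F=wrist('w14'); s,p,R=pose(); print(p)
v,u=np.mgrid[0:384,0:512]
W=(np.stack([(u-K[0,2])/K[0,0]*d,(v-K[1,2])/K[1,1]*d,d],-1)-T[:3,3])@T[:3,:3]
blob(F,p[2]+.017,p[2]+.031,p[:2],.035)
g=cv2.resize(f[180:330,156:356],(800,600)); cv2.imwrite('pics/w14c.png',g[:,:,::-1])"
```

```text
time_s: 23.55
tcp_pos: [0.4747, 0.1333, 0.0714]
orientation: [0.002, 0.631, 0.776, 0.002]
wrist_force: [-0.0, -0.4, -2.0]
grip_width: 0.254
grip_force: 34.7
[0.47406619 0.13314663 0.06974983]
2435 r 26.2 [0.4744 0.1349 0.0941]
```

View pics/w14c.png

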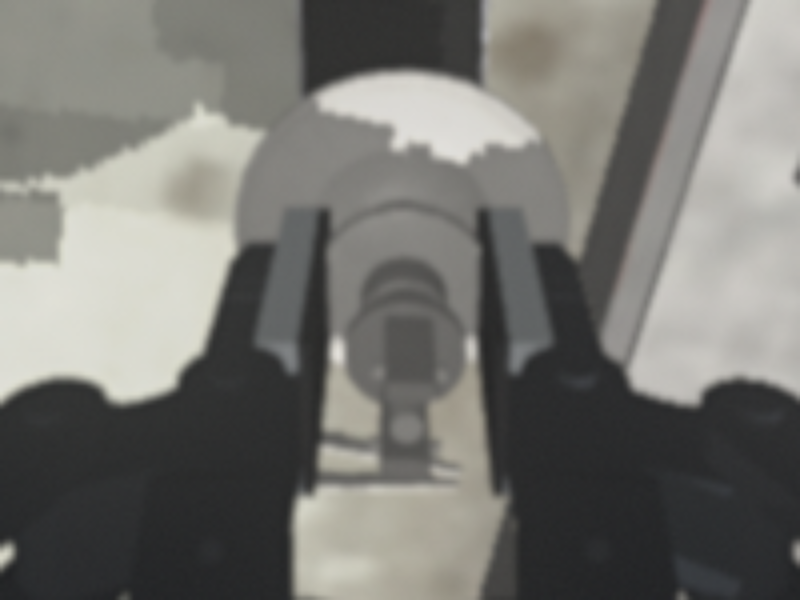

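The rotor is held by the hub, upright and centred (flange centre about (405,230) in the crop, level). Carrying it to the last pad.

```bash
python3 -m inch '[[0,0,-2,0,0,0,1],[0,0,-4.5,0,0,0,1],[0,0,-4.5,0,0,0,1]]'; python3 -c "
from h import *
go(.4281,-.097,.11,2)"
```

```text
time_s: 23.9
tcp_pos: [0.4743, 0.1332, 0.1154]
orientation: [0.001, 0.631, 0.776, 0.001]
wrist_force: [0.1, 0.7, -1.7]
grip_width: 0.252
grip_force: 34.7
go [-21.58  -9.24   0.52] [0.19 0.   9.81]
```

```bash
python3 -m inch '[[-3,-1.3,0,0,0,0,1],[-7,-3,0,0,0,2,1],[-11,-4.7,0,0,0,4,1],[-15,-6.4,0,0,0,6,1],[-18.5,-7.9,0,0,0,8,1],[-21.6,-9.2,0,0,0,9.8,1],[-21.6,-9.2,0,0,0,9.8,1],[-21.6,-9.2,0,0,0,9.8,1]]'; python3 -m inch '[[0,0,0,0,0,0,1],[0,0,0,0,0,0,1]]'; python3 -c "
from h import *
go(.4281,-.097,.0095,2)"
```

```text
time_s: 24.7
tcp_pos: [0.4269, -0.0976, 0.1123]
orientation: [-0.001, 0.695, 0.719, -0.0]
wrist_force: [0.2, 0.2, -0.9]
grip_width: 0.255
grip_force: 34.7
time_s: 24.9
tcp_pos: [0.4274, -0.0964, 0.1128]
orientation: [-0.0, 0.694, 0.72, -0.0]
wrist_force: [0.1, 0.6, -0.6]
grip_width: 0.253
grip_force: 34.7
go [-0.07  0.07 10.33] [-0.03 -0.01  0.09]
```

```bash
python3 -m inch '[[0,0,4,0,0,0,1],[0,0,8,0,0,0,1],[0,0,9.7,0,0,0,1],[0,0,10.0,0,0,0,1],[0,0,10.2,0,0,0,1],[0,0,10.2,0,0,0,1]]'; python3 -m inch '[[0,0,0.1,0,0,0,1],[0,0,0.1,0,0,0,1]]'
```

```text
time_s: 25.5
tcp_pos: [0.4281, -0.0972, 0.012]
orientation: [0.001, 0.694, 0.72, 0.0]
wrist_force: [0.2, -0.6, -1.5]
grip_width: 0.254
grip_force: 34.7
time_s: 25.7
tcp_pos: [0.4278, -0.0974, 0.0108]
orientation: [0.001, 0.695, 0.719, 0.0]
wrist_force: [-0.3, -0.1, -2.5]
grip_width: 0.252
grip_force: 34.7
```

```bash
python3 -m inch '[[0,0,0.1,0,0,0,1],[0,0,0.2,0,0,0,1],[0,0,0.2,0,0,0,1]]'; python3 -m inch '[[0,0,0,0,0,0,4],[0,0,0,0,0,0,4],[0,0,0,0,0,0,4],[0,0,0,0,0,0,4],[0,0,-3,0,0,0,4],[0,0,-7,0,0,0,4],[0,0,-11,0,0,0,4],[0,0,-14,0,0,0,4]]'; python3 -m inch '[[0,0,-5,0,0,0,4],[0,0,-5,0,0,0,4],[-4,0,-5,0,0,0,4],[-8,0,-5,0,0,0,4],[-12,0,-5,0,0,0,4],[-16,0,-5,0,0,0,4],[-16,0,-5,0,0,0,4],[-16,0,-5,0,0,0,4]]'; python3 -c "
from h import *
F=wrist('w15');blob(F,.038,.05,(.436,-.288),.035);blob(F,.08,.095,(.433,-.226),.03);blob(F,.075,.095,(.4305,-.161),.03);blob(F,.028,.04,(.428,-.097),.035);blob(F,.06,.09,(.428,-.097),.02)
cv2.imwrite('pics/w15b.png',F[0][:,:,::-1])"
```

```text
time_s: 26.0
tcp_pos: [0.4278, -0.0976, 0.0092]
orientation: [0.001, 0.695, 0.719, 0.0]
wrist_force: [-6.2, 0.7, 17.7]
grip_width: 0.254
grip_force: 35.7
time_s: 26.8
tcp_pos: [0.4276, -0.0973, 0.1505]
orientation: [0.001, 0.695, 0.719, 0.0]
wrist_force: [0.5, 0.6, -0.2]
grip_width: 0.468
grip_force: 0.0
time_s: 27.6
tcp_pos: [0.4328, -0.2576, 0.1977]
orientation: [-0.0, 0.695, 0.719, 0.0]
wrist_force: [0.9, 1.5, -0.9]
grip_width: 0.471
grip_force: 0.0
1080 r 27.2 [ 0.4361 -0.2883  0.0431]
317 r 11.2 [ 0.4334 -0.2265  0.0868]
470 r 12.9 [ 0.4306 -0.1649  0.0845]
1545 r 31.2 [ 0.4271 -0.0965  0.0323]
280 r 11.2 [ 0.4277 -0.0961  0.0675]
```

View pics/w15b.png

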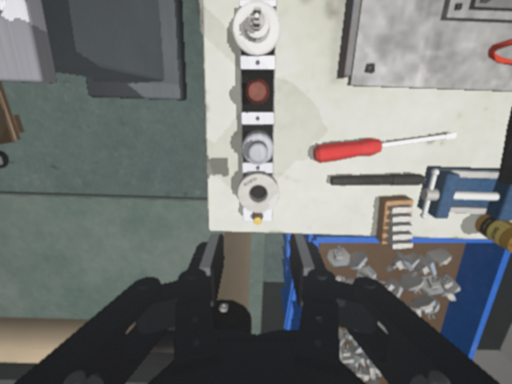

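All four stand on their pads in order from the pin: ring (258,193), arbor (257,148), stamp (258,91), rotor (255,28). Each is within about 4 mm of its pad centre, and the gripper is clear of them.

```bash
python3 -c "
from plant import ticket
print(ticket.hand_in())"
```

```text
the job is handed in; nothing more can be done
None
```

I moved all four things to the empty rail in order from its pin (ring, arbor, stamp, rotor). In the last camera check each stood upright and released within about 4 mm of its pad centre, and I handed the job in at about 28 s; no verdict came back.

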